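Send a pump bushing through the gated feed chute

ROBOT

A 6-joint arm with a two-finger parallel gripper is mounted at the origin on the work surface. World frame = base frame: x ahead of the robot, y to its left, z up, the work surface at z = 0. Lengths are in m, angles in rad, forces in N, time in s.
With the tool pointing down it reaches from about 0.425 to 0.95 m from the base axis. Payload 3.5 kg.
Tool frame: the origin (TCP) lies at the very end of the fingers, on their centre line; the grasp point (between the pads) lies 19 mm behind it (r.hold_point_z is the distance from the TCP to the grasp point, in m); z points along the fingers, y is the direction in which the jaws open and shut (so a half turn about z gives the same grasp; the last joint's range is limited). The gripper opens to 85 mm and grips with 20 to 120 N. Pads are 22 mm wide; open, the fingers measure 114 mm over their backs; the gripper's body (76 mm by 85 mm) begins 54 mm behind the grasp point. The pads swing forward as they close: fully open they stand 13 mm farther back than shut.
Start: joints at [1.179, 0.286, 1.577, -0, 1.279, -0.15], TCP at [0.162, 0.655, 0.231] pointing down, gripper open.
Joint ranges: [-2.77, 2.77], [-0.9, 2.22], [0.21, 2.48], [-1.53, 4.67], [0.24, 2.81], [-2.84, 2.84]. Speed limits (rad/s): [2.79, 2.79, 3.14, 3.14, 3.14, 3.14].

INTERFACE

Orientations are given as a unit quaternion [w, x, y, z].
In Python, from station import r gives the robot as it stands. The module is installed in compiled form; this text tells all that it offers.
- The arm moves only by the tool step_arm, never from a script. Its argument "commands" is a list of rows, each an object of numbers: "dx", "dy", "dz": the shift along the tool's x, y, z normalised to -1 to 1, where 1 is 0.02 m; "ax", "ay", "az": the turn, a rotation vector about the tool's x, y, z normalised to -1 to 1, where 1 is 0.1 rad; "claw": the gripper's target within -1 to 1 (shut at 1, half-way at 0, fully open at -1). A call has 1 to 8 rows; each row shifts and turns the pose as measured when the row begins, along the tool's axes as they then stand; what a row does not reach is not made up. A row lasts 1/12 s, in which the tool goes at most 41.7 mm and 7.16 degrees, less where a joint would pass 70% of its speed; a pose out of reach is approached as far as the arm can. A call with a number of a shift or a turn outside -1 to 1 is refused whole. A call with a gripper value outside its range is refused whole. The fingers move at their own pace and stop on an object; "grip_force" is the grip in N (left out, the last holds). Time passes only in rows, so rows that do not move let the fingers close. It gives the time, the measured TCP pose, the force and the opening at its end, in the units of the state.
- r.get_state(): the state, without advancing time (a new reading comes with each control period).
- r.read_camera(name): name is "scene" or "top" or "wrist"; returns (picture, depth): 400x640x3 uint8, blue, green, red; 400x640 float32, m along the optical axis (not along the pixel's ray), 0 where there is no reading.
- r.get_calibration(name): a dict with "fx", "fy", "cx", "cy" (pixels), "extrinsics" (4x4, takes a point from camera to world coordinates); the wrist camera has in their place "mount" (4x4, takes a point from camera to tool coordinates, whose origin is the TCP and whose axes are the flange's). Camera axes: x right, y down, z forward; pixel columns grow to the right and rows downward; lengths in m; the calibration is good to about 2 mm. A picture is of the moment at which its call begins: read the wrist's pose just before it. get_calibration takes no time and is no camera call.
- r.sign_off(): hands the job in, once; it reports no verdict.
The state is a dict: "time": time; "joint_pos": joint angles; "joint_vel": joint speeds; "tau": joint torques, N m; "ee_pos": TCP position; "eef_rot": TCP orientation; "force": force on the tool from outside, world axes, zero at the start; "moment": the same for the moment, N m; "width": finger opening in m.
Only numpy, scipy, OpenCV 4.12 (cv2) and the standard library are available. Lean on these libraries where they do the work, as an engineer would, in place of code of your own. Each camera call takes 0.05 s, during which the arm holds its last target.

TASK

Push the tall bushing off the loading shelf and down the chute, without lifting it out, until it rests against the closed gate. Then pull the gate's sprung knob straight out to its stop so that the bushing runs on to the foot of the chute, and let the knob spring fully home. Leave the small loose parts around the chute where they are.

Things in the scene. Friction and masses are not known exactly. Their poses are not given: they have to be found in the camera images.
- chute: Fixed steel feed chute on a base plate 130 x 270 x 10 mm (x, y, z); origin: centre of the plate's underside. The open channel runs along y, centred on x = 0, 52 mm wide inside, side walls 16 mm high and 6 thick. From y = +115 to +5 mm it is a level loading shelf, floor at z = 88 mm, open at the +y end; from y = +5 mm it slopes down at 24 degrees towards -y, 130 mm long. The knob is on the -x side.
- shelf_lip (a point): Point on the channel's floor and centre line at the lip, where the level shelf meets the slope. The floor is oiled: the bushing stays put on the level shelf and slides by itself on the slope.
- bushing: The tall bronze bushing, a plain ring of 46 mm outside diameter, 30 mm bore and 36 mm height, about 0.28 kg, standing on end on the loading shelf; origin at the centre of its underside, z along its bore. The flat bushing lying on the bench is not the one.
- gate_rest (a point): Where the centre of the bushing's underside lies when it rests against the closed gate: on the sloped floor, 29 mm down the slope from the lip.
- foot_rest (a point): Where the centre of the bushing's underside lies when it rests against the end wall (28 mm high) at the foot of the chute: on the sloped floor, 107 mm down the slope from the lip.
- gate_slide (a joint): Travel of the gate slide in m: 0 gate closed (home, knob in), 0.040 pulled out to its stop; it moves along the chute's -x. A spring draws it home with 5 N at home, 11 N at the stop. The blade bars the channel 52 mm down the slope from the lip, from the floor to 22 mm above it, and clears it only in the last 10 mm of travel.
- knob_grip (a point): Middle of the grip of the gate's black knob, on its axis (along the chute's x); it moves with the slide. The grip is a cylinder 26 mm in diameter, 32 long, with a flange 36 mm in diameter, 7 thick, at its outer (-x) end, starting 16 mm from this point. At home it lies at x = -84, y = -51, z = 78 mm of the chute's frame; the guide block that the slide runs in ends 22 mm inward (+x) of it.
- flat_bushing: Loose flat bronze bushing, 48 mm across, 12 mm high, lying on the bench; origin at the centre of its underside. To be left alone.
- bearing_ring: Loose dark steel ring, 54 mm across, 14 mm high, lying on the bench; origin at the centre of its underside. To be left alone.
- coil_spring: Loose steel coil spring standing on the bench, 34 mm across, 44 mm high; origin at the centre of its underside. To be left alone.
There are look-alikes about, which are no part of the job. What is shaped like the bushing but blue or green is not meant.

How it is judged:
By the outcome, as a careful person would: the job done as asked, in the order asked, and still so for the second after the job is handed in, with the robot touching nothing.
It also fails if it takes over 53 s, if anything falls off the work surface, if the arm or the gripper's body presses on something with over 40 N, if the wrist force passes 120 N, or if a joint passes its speed limit or range.

## Working session

There is one attempt and no reset: what is moved stays moved. The work goes in short steps, Python scripts to look and compute and a tool call to move; the robot and the scene stay as the last step left them, time stands still between calls to the robot, and variables do not carry over. Pictures are saved under pics/ and viewed, and the job is handed in when it is done.

Besides the shell and the picture viewer there is one more tool, called after ">>>" by a JSON object that holds its "fn" and its "kwargs". step_arm: Moves the arm, as the interface text tells. Its arguments: {"type":"object","properties":{"commands":{"type":"array","items":{"type":"object","properties":{"dx":{"type":"number"},"dy":{"type":"number"},"dz":{"type":"number"},"ax":{"type":"number"},"ay":{"type":"number"},"az":{"type":"number"},"claw":{"type":"number"}}}},"grip_force":{"type":"number"}},"required":["commands"]}

```bash
mkdir -p pics
python3 - <<'E'
from station import r
import cv2,numpy as np
np.set_printoptions(precision=4,suppress=True)
s=r.get_state();print(s['time'],s['ee_pos'],s['eef_rot'],s['width'],r.hold_point_z)
for n in ['scene','top']:
    p,d=r.read_camera(n);cv2.imwrite(f'pics/{n}0.png',p);np.save(f'pics/{n}0d.npy',d)
    c=r.get_calibration(n);print(n,c)
s=r.get_state();p,d=r.read_camera('wrist');cv2.imwrite('pics/wrist0.png',p);np.save('pics/wrist0d.npy',d);print(r.get_calibration('wrist'))
E
```

```text
0.0 [0.1614 0.6548 0.2299] [-0.0003  0.1206  0.9927 -0.0011] 0.08524695534739563 0.0187
scene {'fx': 375.89077892213055, 'fy': 375.89077892213055, 'cx': 322.08229321829646, 'cy': 199.90302188967487, 'extrinsics': array([[-0.0233,  0.7062, -0.7076,  1.0664],
       [ 0.9997,  0.0146, -0.0184, -0.0221],
       [-0.0027, -0.7078, -0.7064,  0.5659],
       [ 0.    ,  0.    ,  0.    ,  1.    ]])}
top {'fx': 493.16765474259023, 'fy': 493.16765474259023, 'cx': 318.71749742459616, 'cy': 199.41643234285416, 'extrinsics': array([[ 0.0154, -0.9887,  0.149 ,  0.4778],
       [-0.9998, -0.0165, -0.006 , -0.017 ],
       [ 0.0084, -0.1489, -0.9888,  0.8507],
       [ 0.    ,  0.    ,  0.    ,  1.    ]])}
{'fx': 356.42960579008354, 'fy': 356.42960579008354, 'cx': 323.6128164966661, 'cy': 198.01591242177366, 'mount': array([[ 0.0008, -0.9507, -0.31  ,  0.08  ],
       [ 1.    ,  0.0008,  0.0003, -0.0002],
       [-0.    , -0.31  ,  0.9507, -0.1427],
       [ 0.    ,  0.    ,  0.    ,  1.    ]])}
```

View pics/scene0.png

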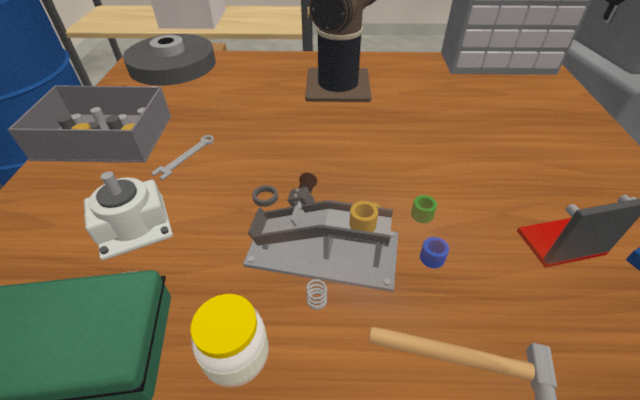

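View pics/top0.png

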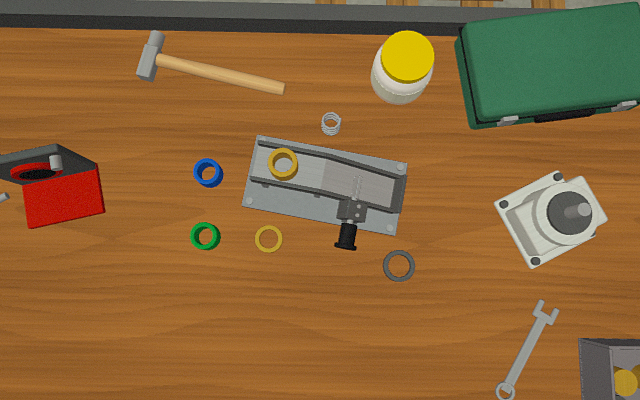

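View pics/wrist0.png

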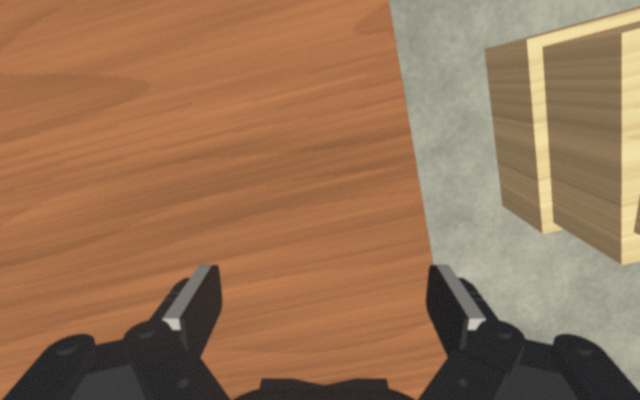

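The scene and top pictures show three tall-ring candidates:
- Bronze bushing on the shelf, top (283,163), scene (364,215).
- Blue ring, top (208,172).
- Green ring, top (205,236).

There is also a flat bronze ring on the bench at top (268,239). The bronze one standing in the channel fits the description. The knob is at top (346,236). I'll confirm with an enlarged crop.

Run:
```python
import cv2
p=cv2.imread('pics/top0.png')[120:280,190:430];cv2.imwrite('pics/c1.png',cv2.resize(p,None,fx=3.3,fy=3.3,interpolation=cv2.INTER_CUBIC))
p=cv2.imread('pics/scene0.png')[160:310,230:430];cv2.imwrite('pics/c2.png',cv2.resize(p,None,fx=4,fy=4,interpolation=cv2.INTER_CUBIC))
```

```text
(no output)
```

View pics/c1.png

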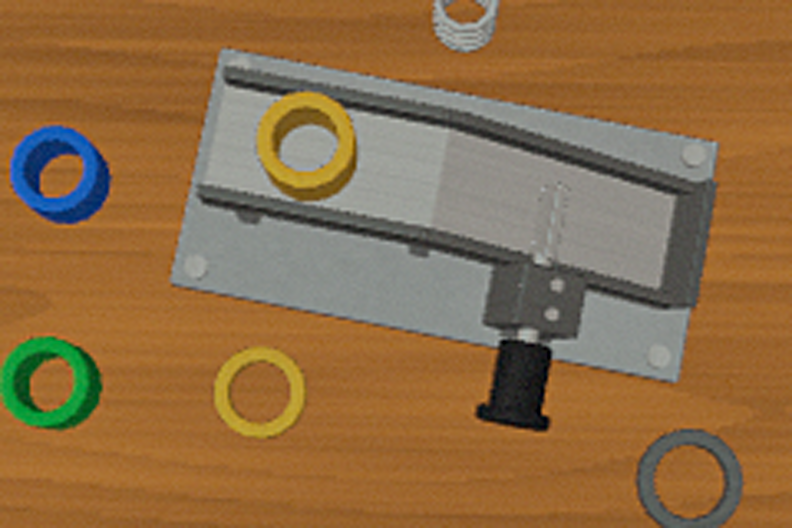

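View pics/c2.png

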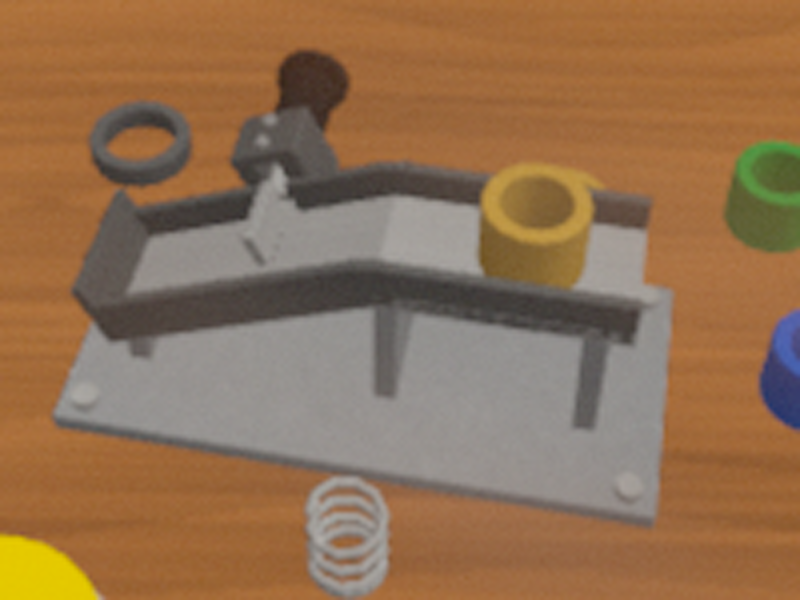

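The crops confirm it: the bronze ring standing in the channel (crop 1 at 306,146) is the tall one. The other bronze ring is flat on the bench, and the two tall ones off the chute are blue and green. Next I measure the chute's pose, the bushing and the knob.

```bash
cat > h.py <<'E'
import numpy as np,cv2
from station import r
np.set_printoptions(precision=4,suppress=True)
def cam(n,s=None):
    c=r.get_calibration(n);K=np.array([[c['fx'],0,c['cx']],[0,c['fy'],c['cy']],[0,0,1]])
    if n!='wrist':return K,c['extrinsics']
    from scipy.spatial.transform import Rotation as R
    s=s or r.get_state();q=s['eef_rot'];T=np.eye(4);T[:3,:3]=R.from_quat([q[1],q[2],q[3],q[0]]).as_matrix();T[:3,3]=s['ee_pos']
    return K,T@c['mount']
def ray(C,uv):
    K,E=C;d=E[:3,:3]@np.linalg.solve(K,[uv[0],uv[1],1.]);return E[:3,3],d
def onz(C,uv,z):
    o,d=ray(C,uv);return o+d*(z-o[2])/d[2]
def tri(rs):
    A=np.zeros((3,3));b=np.zeros(3)
    for o,d in rs:
        d=d/np.linalg.norm(d);P=np.eye(3)-np.outer(d,d);A+=P;b+=P@o
    x=np.linalg.solve(A,b);return x,[np.linalg.norm(np.cross(x-o,d/np.linalg.norm(d))) for o,d in rs]
def pix(C,X):
    K,E=C;p=K@(E[:3,:3].T@(np.array(X)-E[:3,3]));return p[:2]/p[2]
E
python3 - <<'E'
from h import *
T=cam('top');S=cam('scene')
c=np.array([(223,48),(718,143),(676,381),(172,285)])/3.3+[190,120]
P=np.array([onz(T,u,0.010) for u in c]);print(P)
print('sides',[np.linalg.norm(P[i]-P[(i+1)%4]) for i in range(4)])
ctr=P.mean(0)
yd=(P[0]-P[1])+(P[3]-P[2]);yaw=np.arctan2(yd[1],yd[0])-np.pi/2
print('top ctr',ctr,'yaw deg',np.degrees(yaw))
# scene: (655,520),(57,420) front bottom(z~0), (670,288) 
for uv in [(655,512),(57,414),(672,288)]: print('scene corner',onz(S,np.array(uv)/4+[230,160],0.010))
# markers seen in both: shelf outer corner left wall/ shelf corner,end wall corners, plate corners
pairs={'plate+x+y':((223,48),(655,512)),'plate+x-y':((718,143),(57,414)),'plate-x+y':((172,285),None)}
for k,(a,b) in pairs.items():
    if b: print(k,tri([ray(T,np.array(a)/3.3+[190,120]),ray(S,np.array(b)/4+[230,160])]))
# bushing top ring centre by colour masks
for n,C in (('top',T),('scene',S)):
    im=cv2.imread(f'pics/{n}0.png');h=cv2.cvtColor(im,cv2.COLOR_BGR2HSV)
    m=cv2.inRange(h,(18,150,90),(32,255,255))
    cs,_=cv2.findContours(m,cv2.RETR_CCOMP,cv2.CHAIN_APPROX_NONE)
    for q in cs:
        if cv2.contourArea(q)>60: print(n,cv2.contourArea(q),cv2.boundingRect(q),cv2.fitEllipse(q)[:2])
R=np.array([[np.cos(yaw),-np.sin(yaw),0],[np.sin(yaw),np.cos(yaw),0],[0,0,1]])
ctr[2]=0
for nm,p in dict(lip=(0,.005,.088),gate=(0,.005-.029*np.cos(.41888),.088-.029*np.sin(.41888)),foot=(0,.005-.107*np.cos(.41888),.088-.107*np.sin(.41888)),knob=(-.084,-.051,.078),shelfend=(0,.115,.088)).items():
    X=ctr+R@np.array(p);print(nm,X,'crop1',(pix(T,X)-[190,120])*3.3,'crop2',(pix(S,X)-[230,160])*4)
E
```

```text
[[ 0.7179  0.0871  0.01  ]
 [ 0.6707 -0.1762  0.01  ]
 [ 0.5444 -0.153   0.01  ]
 [ 0.5902  0.1093  0.01  ]]
sides [np.float64(0.2674972920975319), np.float64(0.12844261781405472), np.float64(0.26628007936546794), np.float64(0.12962343739414117)]
top ctr [ 0.6308 -0.0332  0.01  ] yaw deg -10.026031554203453
scene corner [0.7183 0.0898 0.01  ]
scene corner [ 0.6736 -0.1722  0.01  ]
scene corner [0.5941 0.1117 0.01  ]
plate+x+y (array([0.7181, 0.0885, 0.0097]), [np.float64(0.0013363922554431508), np.float64(0.0013363922554431567)])
plate+x-y (array([ 0.6712, -0.175 ,  0.0068]), [np.float64(0.0018227521339776607), np.float64(0.0018227521339777058)])
top 590.0 (614, 365, 26, 31) ((626.4556884765625, 379.2521667480469), (27.488956451416016, 32.04652404785156))
top 585.0 (255, 225, 28, 28) ((268.4174499511719, 238.43345642089844), (27.190004348754883, 27.49368667602539))
top 285.0 (259, 229, 20, 20) ((268.51513671875, 238.52577209472656), (18.77744483947754, 19.46588134765625))
top 735.0 (268, 148, 30, 33) ((282.77130126953125, 163.67108154296875), (28.816381454467773, 32.575531005859375))
[... 280 characters left out ...]
25.170654296875), (60.42189407348633, 69.0488510131836))
scene 656.5 (350, 201, 30, 30) ((363.9322814941406, 215.20672607421875), (27.834312438964844, 31.935800552368164))
scene 98.0 (362, 203, 12, 15) ((366.6786804199219, 210.17538452148438), (10.640931129455566, 12.501847267150879))
lip [ 0.6317 -0.0283  0.088 ] crop1 [440.0034 181.6006] crop2 [380.523  232.2554]
gate [ 0.6271 -0.0544  0.0762] crop1 [493.29   196.6679] crop2 [320.9697 241.6974]
foot [ 0.6147 -0.1246  0.0445] crop1 [629.4166 235.1589] crop2 [171.1366 265.453 ]
knob [ 0.5392 -0.0688  0.078 ] crop1 [522.1392 378.125 ] crop2 [299.0871 101.7903]
shelfend [0.6508 0.08   0.088 ] crop1 [214.407  138.5485] crop2 [638.2823 270.1018]
```

Run:
```python
from h import *
T=cam('top');S=cam('scene')
yaw=np.radians(-10.0);ctr=np.array([.632,-.032,0])
R=np.array([[np.cos(yaw),-np.sin(yaw),0],[np.sin(yaw),np.cos(yaw),0],[0,0,1]])
x,e=tri([ray(T,np.array((306,140))/3.3+[190,120]),ray(S,np.array((536,204))/4+[230,160])])
print('bush top',x,e,'chute',R.T@(x-ctr))
x,e=tri([ray(T,np.array((520,422))/3.3+[190,120]) ,ray(S,np.array((313,78))/4+[230,160])])
print('knob flange approx',x,e,'chute',R.T@(x-ctr))
# depth heights along path
d=np.load('pics/top0d.npy');K,E=T
v,u=np.mgrid[0:400,0:640];pc=np.stack([(u-K[0,2])/K[0,0]*d,(v-K[1,2])/K[1,1]*d,d],-1)@E[:3,:3].T+E[:3,3]
m=(pc[...,1]>.25)&(d>0)&(pc[...,0]<.8);print('max z left',pc[m][:,2].max(),pc[m][pc[m][:,2].argmax()])
m=(pc[...,2]>.1)&(pc[...,2]<.4)&(d>0); 
for a in (pc[m].min(0),pc[m].max(0)):print(a)
# point on shelf floor and knob by depth
for uv in [(240,150),(400,190),(525,360),(525,415),(306,110)]:
    q=(np.array(uv)/3.3+[190,120]).round().astype(int);print(uv,pc[q[1],q[0]],R.T@(pc[q[1],q[0]]-ctr))
s=r.get_state()
from scipy.spatial.transform import Rotation as Ro
q=s['eef_rot'];M=Ro.from_quat([q[1],q[2],q[3],q[0]]).as_matrix();print(M)
```

```text
bush top [0.6437 0.0346 0.1198] [np.float64(0.0006353042557286964), np.float64(0.0006353042557286912)] chute [-0.      0.0676  0.1198]
knob flange approx [ 0.5185 -0.0657  0.075 ] [np.float64(0.0024321107017668143), np.float64(0.002432110701766839)] chute [-0.1059 -0.0529  0.075 ]
max z left 0.144181949295892 [0.6536 0.3852 0.1442]
[ 0.5627 -0.4212  0.1   ]
[0.8702 0.4702 0.1442]
(240, 150) [0.6462 0.0672 0.0878] [-0.0032  0.1002  0.0878]
(400, 190) [ 0.6262 -0.009   0.0901] [-0.0097  0.0217  0.0901]
(525, 360) [ 0.5471 -0.0693  0.0885] [-0.0772 -0.0514  0.0885]
(525, 415) [ 0.5205 -0.0691  0.0936] [-0.1034 -0.0559  0.0936]
(306, 110) [0.6586 0.034  0.1186] [0.0147 0.0696 0.1186]
[[-0.9709  0.2394 -0.0007]
 [ 0.2394  0.9709 -0.0018]
 [ 0.0003 -0.0019 -1.    ]]
```

>>> {"fn": "step_arm", "kwargs": {"commands": [{"az":-0.7,"claw":1},{"dx":-1,"dy":-0.8,"claw":1},{"dx":-1,"dy":-0.8,"claw":1},{"dx":-1,"dy":-0.8,"claw":1},{"dx":-1,"dy":-0.8,"claw":1},{"dx":-1,"dy":-0.8,"claw":1},{"dx":-1,"dy":-0.8,"claw":1},{"dx":-1,"dy":-0.8,"claw":1}], "grip_force": 60}}

```text
invalid input
```

>>> {"fn": "step_arm", "kwargs": {"commands": [{"dx":-1,"dy":-0.8,"claw":1},{"dx":-1,"dy":-0.8,"claw":1},{"dx":-1,"dy":-0.8,"claw":1},{"dx":-1,"dy":-0.8,"claw":1},{"dx":-1,"dy":-0.8,"claw":1},{"dx":-1,"dy":-0.8,"claw":1},{"dx":-1,"dy":-0.8,"claw":1},{"dx":-1,"dy":-0.8,"claw":1}]}}

```text
invalid input
```

>>> {"fn": "step_arm", "kwargs": {"commands": [{"dx":0,"dy":0,"dz":0,"ax":0,"ay":0,"az":-0.7,"claw":1}], "grip_force": 60}}

```text
time: 0.23
ee_pos: [0.1613, 0.6547, 0.2297]
eef_rot: [-0.0, 0.085, 0.996, -0.001]
force: [0.1, 0.1, 0.5]
width: 0.0753
```

>>> {"fn": "step_arm", "kwargs": {"commands": [{"dx":-1,"dy":-0.8,"dz":0,"ax":0,"ay":0,"az":0,"claw":1},{"dx":-1,"dy":-0.8,"dz":0,"ax":0,"ay":0,"az":0,"claw":1},{"dx":-1,"dy":-0.8,"dz":0,"ax":0,"ay":0,"az":0,"claw":1},{"dx":-1,"dy":-0.8,"dz":0,"ax":0,"ay":0,"az":0,"claw":1},{"dx":-1,"dy":-0.8,"dz":0,"ax":0,"ay":0,"az":0,"claw":1},{"dx":-1,"dy":-0.8,"dz":0,"ax":0,"ay":0,"az":0,"claw":1},{"dx":-1,"dy":-0.8,"dz":0,"ax":0,"ay":0,"az":0,"claw":1},{"dx":-1,"dy":-0.8,"dz":0,"ax":0,"ay":0,"az":0,"claw":1}]}}

```text
time: 0.9
ee_pos: [0.2977, 0.4972, 0.2251]
eef_rot: [-0.003, 0.079, 0.997, -0.004]
force: [-0.2, 0.2, 0.1]
width: 0.0001
```

>>> {"fn": "step_arm", "kwargs": {"commands": [{"dx":-1,"dy":-0.78,"dz":0,"ax":0,"ay":0,"az":0,"claw":1},{"dx":-1,"dy":-0.78,"dz":0,"ax":0,"ay":0,"az":0,"claw":1},{"dx":-1,"dy":-0.78,"dz":0,"ax":0,"ay":0,"az":0,"claw":1},{"dx":-1,"dy":-0.78,"dz":0,"ax":0,"ay":0,"az":0,"claw":1},{"dx":-1,"dy":-0.78,"dz":0,"ax":0,"ay":0,"az":0,"claw":1},{"dx":-1,"dy":-0.78,"dz":0,"ax":0,"ay":0,"az":0,"claw":1},{"dx":-1,"dy":-0.78,"dz":0,"ax":0,"ay":0,"az":0,"claw":1},{"dx":-1,"dy":-0.78,"dz":0,"ax":0,"ay":0,"az":0,"claw":1}]}}

```text
time: 1.57
ee_pos: [0.4399, 0.339, 0.2225]
eef_rot: [-0.004, 0.079, 0.997, -0.005]
force: [0.7, 0.7, 0.1]
width: 0.0001
```

>>> {"fn": "step_arm", "kwargs": {"commands": [{"dx":-1,"dy":-0.78,"dz":0,"ax":0,"ay":0,"az":0,"claw":1},{"dx":-1,"dy":-0.78,"dz":0,"ax":0,"ay":0,"az":0,"claw":1},{"dx":-1,"dy":-0.78,"dz":0,"ax":0,"ay":0,"az":0,"claw":1},{"dx":-1,"dy":-0.78,"dz":0,"ax":0,"ay":0,"az":0,"claw":1},{"dx":-1,"dy":-0.78,"dz":0,"ax":0,"ay":0,"az":0,"claw":1},{"dx":-1,"dy":-0.78,"dz":0,"ax":0,"ay":0,"az":0,"claw":1},{"dx":-1,"dy":-0.78,"dz":0,"ax":0,"ay":0,"az":0,"claw":1},{"dx":-1,"dy":-0.78,"dz":0,"ax":0,"ay":0,"az":0,"claw":1}]}}

```text
time: 2.23
ee_pos: [0.5822, 0.1813, 0.2195]
eef_rot: [-0.007, 0.079, 0.997, -0.006]
force: [0.0, 0.4, -0.0]
width: -0.0003
```

```bash
cat >> h.py <<'E'
from scipy.spatial.transform import Rotation as Ro
yaw=np.radians(-10.0);ctr=np.array([.632,-.032,0])
RC=np.array([[np.cos(yaw),-np.sin(yaw),0],[np.sin(yaw),np.cos(yaw),0],[0,0,1]])
def goto(ch,s=None):
    "target TCP in chute frame -> remaining tool shift in units of 20mm, remaining turn /0.1rad"
    s=s or r.get_state();q=s['eef_rot'];M=Ro.from_quat([q[1],q[2],q[3],q[0]]).as_matrix()
    G=np.stack([-RC[:,0],RC[:,1],[0,0,-1]],1)
    X=ctr+RC@np.array(ch)
    print('t',s['time'],'tcp chute',RC.T@(np.array(s['ee_pos'])-ctr),'shift',M.T@(X-s['ee_pos'])/.02,'turn',Ro.from_matrix(M.T@G).as_rotvec()/.1,'F',np.array(s['force']),'w',s['width'])
E
python3 -c "
from h import *
goto((0,.14,.1))"
```

```text
t 2.2333 tcp chute [-0.0861  0.2014  0.2195] shift [-4.3294 -3.0594  5.9599] turn [-0.1306 -0.1244  0.1569] F [ 0.0355  0.3558 -0.0384] w -0.00025798061665170723
```

>>> {"fn": "step_arm", "kwargs": {"commands": [{"dx":-1,"dy":-0.7,"dz":1,"ax":-0.13,"ay":-0.12,"az":0.16,"claw":1},{"dx":-1,"dy":-0.7,"dz":1,"ax":0,"ay":0,"az":0,"claw":1},{"dx":-1,"dy":-0.7,"dz":1,"ax":0,"ay":0,"az":0,"claw":1},{"dx":-1,"dy":-0.7,"dz":1,"ax":0,"ay":0,"az":0,"claw":1},{"dx":-0.3,"dy":-0.2,"dz":1,"ax":0,"ay":0,"az":0,"claw":1},{"dx":0,"dy":0,"dz":0.6,"ax":0,"ay":0,"az":0,"claw":1}]}}

```text
time: 2.73
ee_pos: [0.6658, 0.0987, 0.1074]
eef_rot: [0.005, 0.09, 0.996, 0.001]
force: [-0.4, 1.4, -0.2]
width: -0.0001
```

Run:
```python
from h import *
goto((0,.135,.1))
s=r.get_state();p,d=r.read_camera('wrist');cv2.imwrite('pics/w1.png',p)
```

```text
t 2.7333 tcp chute [0.0106 0.1345 0.1074] shift [0.5339 0.0186 0.3656] turn [ 0.0238  0.1083 -0.0654] F [-0.3843  1.3608 -0.2288] w -0.00011267844081109591
```

View pics/w1.png

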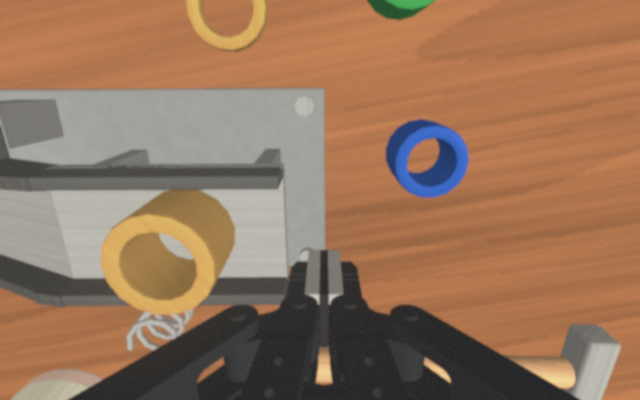

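>>> {"fn": "step_arm", "kwargs": {"commands": [{"dx":0.5,"dy":0,"dz":0.35,"ax":0,"ay":0.1,"az":-0.07,"claw":1},{"dx":0,"dy":-0.3,"dz":0,"ax":0,"ay":0,"az":0,"claw":1},{"dx":0,"dy":-0.3,"dz":0,"ax":0,"ay":0,"az":0,"claw":1}]}}

```text
time: 3.03
ee_pos: [0.65, 0.0906, 0.0961]
eef_rot: [-0.004, 0.086, 0.996, 0.001]
force: [0.3, -0.4, -0.1]
width: 0.0001
```

Run:
```python
from h import *
goto((0,.035,.1))
s=r.get_state();p,d=r.read_camera('wrist');cv2.imwrite('pics/w2.png',p)
C=cam('wrist',s)
print([pix(C,ctr+RC@np.array(q)) for q in [(-.026,.115,.104),(.026,.115,.104),(-.026,.115,.088),(0,.0676,.124)]])
```

```text
t 3.0333 tcp chute [-0.0036  0.1238  0.0961] shift [-0.1653 -4.4407 -0.2043] turn [ 0.016  -0.0786  0.0293] F [ 0.3046 -0.3812 -0.1264] w 0.00012892509595078313
[array([302.7028, 229.3436]), array([304.3033, 335.4533]), array([304.6202, 215.6911]), array([175.4287, 313.1223])]
```

View pics/w2.png

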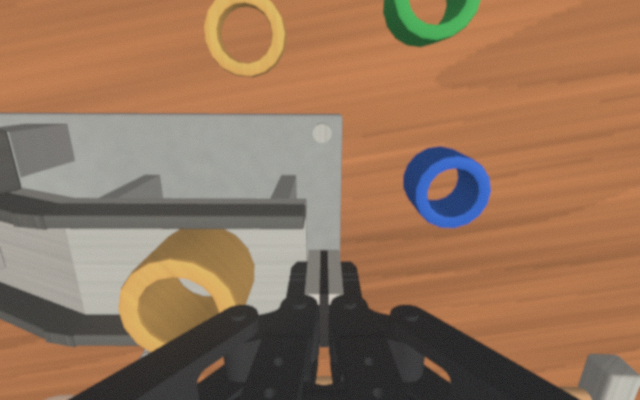

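>>> {"fn": "step_arm", "kwargs": {"commands": [{"dx":-0.16,"dy":-0.4,"dz":-0.15,"ax":0,"ay":-0.08,"az":0,"claw":1},{"dx":0,"dy":-0.3,"dz":0,"ax":0,"ay":0,"az":0,"claw":1},{"dx":0,"dy":-0.25,"dz":0,"ax":0,"ay":0,"az":0,"claw":1},{"dx":0,"dy":-0.25,"dz":0,"ax":0,"ay":0,"az":0,"claw":1},{"dx":0,"dy":-0.25,"dz":0,"ax":0,"ay":0,"az":0,"claw":1},{"dx":0,"dy":-0.25,"dz":0,"ax":0,"ay":0,"az":0,"claw":1}]}}

```text
time: 3.58
ee_pos: [0.6493, 0.0535, 0.1051]
eef_rot: [0.005, 0.085, 0.996, 0.001]
force: [0.2, -0.0, -0.4]
width: 0.0003
```

Run:
```python
from h import *
goto((0,.035,.1))
```

```text
t 3.5833 tcp chute [0.0022 0.0872 0.1051] shift [ 0.1195 -2.6108  0.2454] turn [0.031  0.0958 0.0337] F [ 0.2326 -0.0093 -0.3634] w 0.0002585712680627512
```

>>> {"fn": "step_arm", "kwargs": {"commands": [{"dx":0.1,"dy":-0.25,"dz":0.2,"ax":0,"ay":0.05,"az":0,"claw":1},{"dx":0,"dy":-0.25,"dz":0,"ax":0,"ay":0,"az":0,"claw":1},{"dx":0,"dy":-0.25,"dz":0,"ax":0,"ay":0,"az":0,"claw":1},{"dx":0,"dy":-0.25,"dz":0,"ax":0,"ay":0,"az":0,"claw":1},{"dx":0,"dy":-0.25,"dz":0,"ax":0,"ay":0,"az":0,"claw":1},{"dx":0,"dy":-0.25,"dz":0,"ax":0,"ay":0,"az":0,"claw":1}]}}

```text
time: 4.08
ee_pos: [0.6416, 0.0211, 0.1007]
eef_rot: [0.002, 0.086, 0.996, 0.002]
force: [-0.2, 0.4, 0.7]
width: -0.0002
```

Run:
```python
from h import *
goto((0,.035,.1))
s=r.get_state();p,d=r.read_camera('wrist');cv2.imwrite('pics/w3.png',p)
p,d=r.read_camera('scene');cv2.imwrite('pics/s3.png',cv2.resize(p[160:310,230:430],None,fx=3,fy=3))
```

```text
t 4.0833 tcp chute [0.0003 0.0539 0.1007] shift [ 0.0162 -0.9465  0.034 ] turn [0.0361 0.0441 0.0289] F [-0.1841  0.3984  0.6883] w -0.00019482764135641251
```

View pics/w3.png

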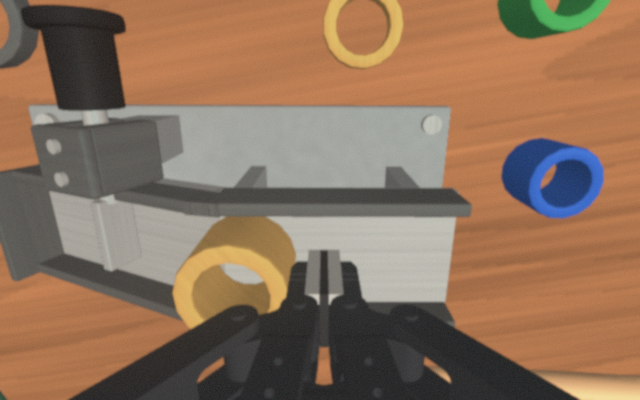

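View pics/s3.png

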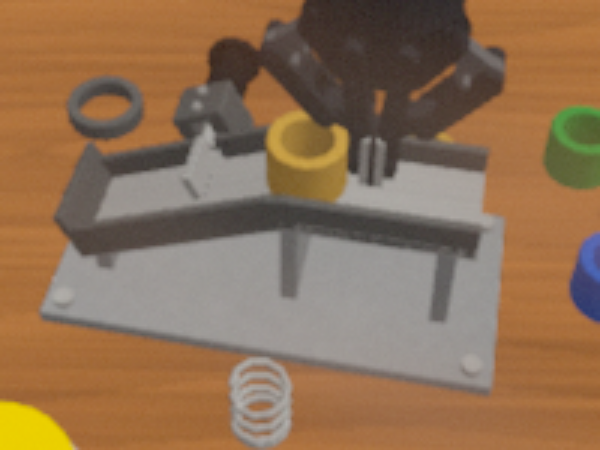

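The bushing (wrist 235,275; scene crop 307,155) is standing upright in the channel, about at the lip, ahead of the fingers. I'll carry on, slower.

>>> {"fn": "step_arm", "kwargs": {"commands": [{"dx":0,"dy":-0.2,"dz":0,"ax":0,"ay":0,"az":0,"claw":1},{"dx":0,"dy":-0.2,"dz":0,"ax":0,"ay":0,"az":0,"claw":1},{"dx":0,"dy":-0.2,"dz":0,"ax":0,"ay":0,"az":0,"claw":1},{"dx":0,"dy":-0.2,"dz":0,"ax":0,"ay":0,"az":0,"claw":1}]}}

```text
time: 4.52
ee_pos: [0.6387, 0.0043, 0.1007]
eef_rot: [0.002, 0.086, 0.996, 0.002]
force: [0.4, 0.2, -0.1]
width: -0.0004
```

Run:
```python
from h import *
goto((0,.025,.1))
p,d=r.read_camera('scene');cv2.imwrite('pics/s4.png',cv2.resize(p[160:310,230:430],None,fx=3,fy=3))
```

```text
t 4.5167 tcp chute [0.0003 0.0369 0.1007] shift [ 0.0191 -0.5949  0.0344] turn [0.0341 0.0446 0.0321] F [ 0.3857  0.1905 -0.1307] w -0.00038231709589128197
```

View pics/s4.png

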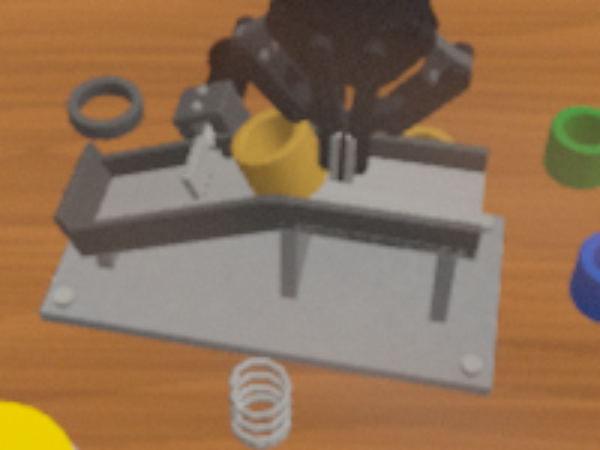

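The bushing has tipped onto the slope (scene crop 280,155). I'll wait briefly, then look again.

>>> {"fn": "step_arm", "kwargs": {"commands": [{"dx":0,"dy":0,"dz":0,"ax":0,"ay":0,"az":0,"claw":1},{"dx":0,"dy":0,"dz":0,"ax":0,"ay":0,"az":0,"claw":1},{"dx":0,"dy":0,"dz":0,"ax":0,"ay":0,"az":0,"claw":1},{"dx":0,"dy":0,"dz":0,"ax":0,"ay":0,"az":0,"claw":1}]}}

```text
time: 4.9
ee_pos: [0.6384, 0.0028, 0.1005]
eef_rot: [0.002, 0.086, 0.996, 0.001]
force: [-0.5, -0.2, -0.6]
width: 0.0
```

Run:
```python
from h import *
goto((0,.025,.1))
p,d=r.read_camera('scene');cv2.imwrite('pics/s5.png',cv2.resize(p[160:310,230:430],None,fx=3,fy=3))
p,d=r.read_camera('wrist');cv2.imwrite('pics/w5.png',p)
```

```text
t 4.9 tcp chute [0.0003 0.0354 0.1005] shift [ 0.016  -0.5206  0.0254] turn [0.0261 0.0404 0.0197] F [-0.4605 -0.177  -0.6499] w 3.6409413319974176e-05
```

View pics/s5.png

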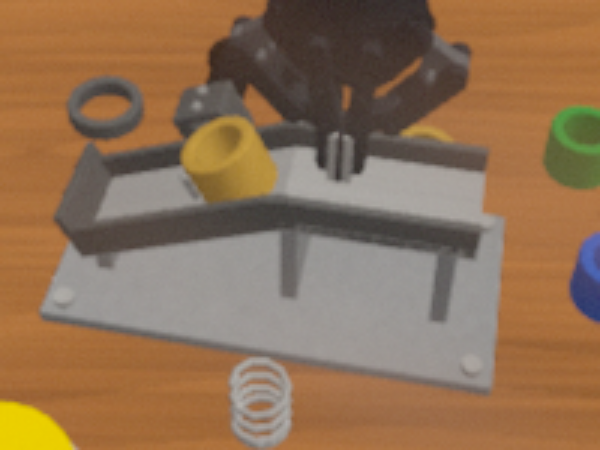

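View pics/w5.png

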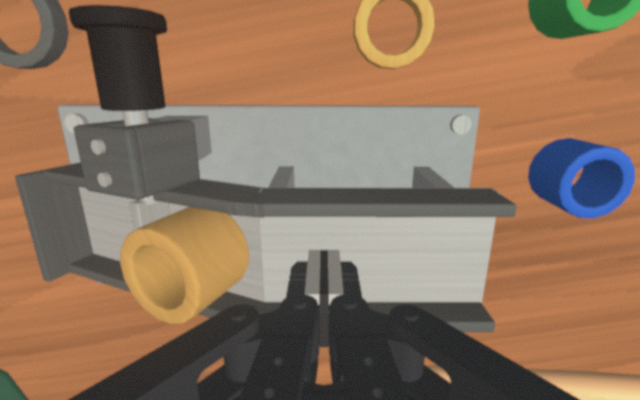

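The bushing now leans on the slope against the gate blade (scene crop 230,160; wrist 185,265), clear of the fingers. I'll raise, move over the knob with the gripper open, and look again.

>>> {"fn": "step_arm", "kwargs": {"commands": [{"dx":0,"dy":0.2,"dz":-0.8,"ax":0,"ay":0,"az":0,"claw":1},{"dx":0,"dy":0,"dz":-1,"ax":0,"ay":0,"az":0,"claw":1},{"dx":0,"dy":0,"dz":-1,"ax":0,"ay":0,"az":0,"claw":1},{"dx":0.3,"dy":0,"dz":-1,"ax":0,"ay":0,"az":0,"claw":0},{"dx":1,"dy":-1,"dz":-0.5,"ax":0,"ay":0,"az":0,"claw":-1},{"dx":1,"dy":-1,"dz":0,"ax":0,"ay":0,"az":0,"claw":-1},{"dx":1,"dy":-1,"dz":0,"ax":0,"ay":0,"az":0,"claw":-1},{"dx":0.5,"dy":-1,"dz":0,"ax":0,"ay":0,"az":0,"claw":-1}]}}

```text
time: 5.67
ee_pos: [0.5493, -0.0569, 0.1895]
eef_rot: [0.002, 0.082, 0.997, 0.001]
force: [0.5, -0.3, 0.4]
width: 0.0602
```

Run:
```python
from h import *
goto((-.084,-.051,.16))
s=r.get_state();p,d=r.read_camera('wrist');cv2.imwrite('pics/w6.png',p);np.save('pics/w6d.npy',d)
C=cam('wrist',s);np.save('pics/w6C.npy',C[1])
g=np.radians(24);u=np.array([0,-np.cos(g),-np.sin(g)]);n=np.array([0,-np.sin(g),np.cos(g)])
for nm,q in dict(knob=np.array((-.084,-.051,.078)),knob_in=np.array((-.068,-.051,.091)),knob_out=np.array((-.1,-.051,.091)),gatetop=np.array([0,.005,.088])+.029*u+.036*n).items(): print(nm,pix(C,ctr+RC@q))
p,d=r.read_camera('top');cv2.imwrite('pics/t6.png',cv2.resize(p[120:280,190:430],None,fx=3,fy=3))
```

```text
t 5.6667 tcp chute [-0.0771 -0.0389  0.1895] shift [ 0.3563 -0.6059  1.4724] turn [0.0287 0.0401 0.1019] F [ 0.4969 -0.3198  0.4389] w 0.06020374441945361
knob [307.1261 184.7593]
knob_in [306.4633 211.1304]
knob_out [306.2755 167.7757]
gatetop [326.0857 307.0202]
```

View pics/w6.png

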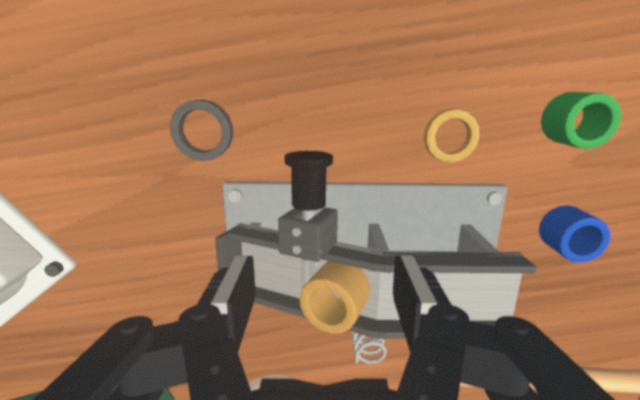

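The wrist view shows the knob grip at (309,186) against (307,185) predicted, and the bushing's rim at (333,302) against (326,307). I'll check height and bushing rest with depth and the top view.

Run:
```python
from h import *
d=np.load('pics/w6d.npy');K=cam('wrist')[0];E=np.load('pics/w6C.npy');C=(K,E)
def P(u,v):
    z=np.median(d[v-1:v+2,u-1:u+2]);return RC.T@(E[:3,:3]@np.array([(u-K[0,2])/K[0,0]*z,(v-K[1,2])/K[1,1]*z,z])+E[:3,3]-ctr)
for q in [(309,175),(309,190),(309,203),(309,157),(304,310),(360,300),(333,327)]:print(q,P(*q))
T=cam('top')
# knob grip top line: top view crop1 (525,342)-(523,405) mid ; wrist (309,168..206)
print(RC.T@(tri([ray(T,np.array((524,375))/3.3+[190,120]),ray(C,(309.5,187))])[0]-ctr))
g=np.radians(24);u=np.array([0,-np.cos(g),-np.sin(g)]);n=np.array([0,-np.sin(g),np.cos(g)])
q=np.array([0,.005,.088])+.029*u+.036*n;print(q,(pix(T,ctr+RC@q)-[190,120])*3)
```

```text
(309, 175) [-0.0947 -0.0491  0.0906]
(309, 190) [-0.0838 -0.0492  0.0907]
(309, 203) [-0.0742 -0.0492  0.0909]
(309, 157) [-0.1067 -0.0493  0.0869]
(304, 310) [ 0.0079 -0.0527  0.1018]
(360, 300) [-0.0046 -0.0112  0.1068]
(333, 327) [ 0.016  -0.0308  0.111 ]
[-0.0842 -0.0508  0.085 ]
[ 0.     -0.0361  0.1091] [477.4763 169.6538]
```

View pics/t6.png

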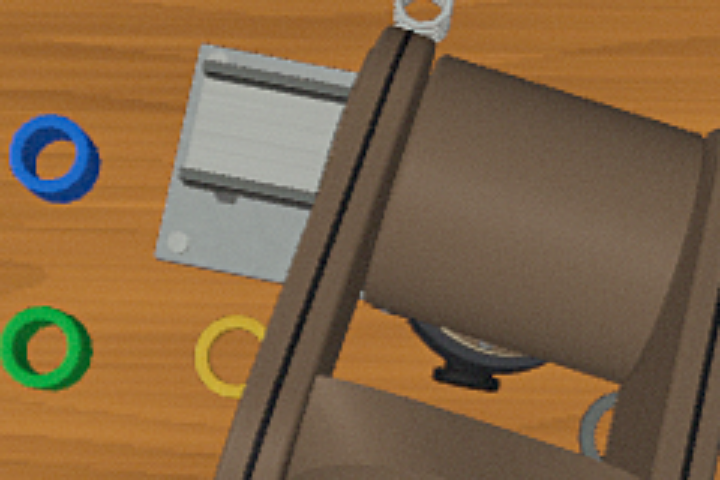

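>>> {"fn": "step_arm", "kwargs": {"commands": [{"dx":0.33,"dy":-0.55,"dz":1,"ax":0,"ay":0,"az":0.08,"claw":-1},{"dx":0,"dy":0,"dz":1,"ax":0,"ay":0,"az":0,"claw":-1},{"dx":0,"dy":0,"dz":0,"ax":0,"ay":0,"az":0,"claw":-1}]}}

```text
time: 6.02
ee_pos: [0.5431, -0.0687, 0.151]
eef_rot: [0.006, 0.089, 0.996, 0.001]
force: [-1.3, 0.4, -0.3]
width: 0.0854
```

Run:
```python
from h import *
goto((-.084,-.050,.059))
```

```text
t 6.0167 tcp chute [-0.0811 -0.0515  0.151 ] shift [0.1939 0.0652 4.5991] turn [ 0.0242  0.1097 -0.0334] F [-1.2782  0.3905 -0.3092] w 0.08535992621269642
```

>>> {"fn": "step_arm", "kwargs": {"commands": [{"dx":0.1,"dy":0.05,"dz":0.8,"ax":0,"ay":0.06,"az":0,"claw":-1},{"dx":0,"dy":0,"dz":0.8,"ax":0,"ay":0,"az":0,"claw":-1},{"dx":0,"dy":0,"dz":0.8,"ax":0,"ay":0,"az":0,"claw":-1},{"dx":0,"dy":0,"dz":0.8,"ax":0,"ay":0,"az":0,"claw":-1},{"dx":0,"dy":0,"dz":0.8,"ax":0,"ay":0,"az":0,"claw":-1}]}}

```text
time: 6.43
ee_pos: [0.5494, -0.066, 0.0756]
eef_rot: [0.009, 0.088, 0.996, 0.0]
force: [-0.4, -0.6, -0.1]
width: 0.0856
```

Run:
```python
from h import *
goto((-.084,-.050,.059))
s=r.get_state();p,d=r.read_camera('wrist');cv2.imwrite('pics/w7.png',p)
p,d=r.read_camera('scene');cv2.imwrite('pics/s7.png',cv2.resize(p[140:290,230:430],None,fx=3,fy=3))
```

```text
t 6.4333 tcp chute [-0.0755 -0.0478  0.0756] shift [ 0.4408 -0.1105  0.8244] turn [ 0.0221  0.1702 -0.0106] F [-0.353  -0.584  -0.1032] w 0.08564759057030746
```

View pics/w7.png

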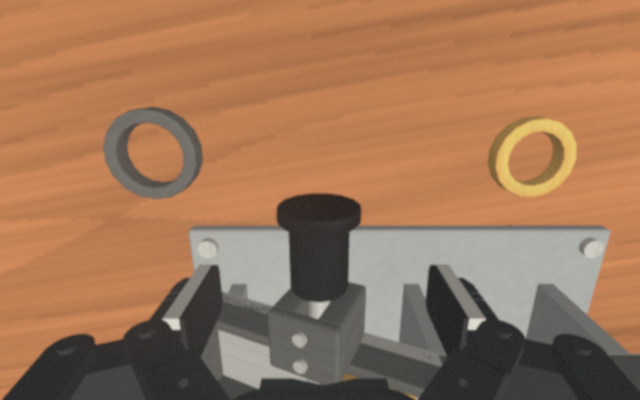

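View pics/s7.png

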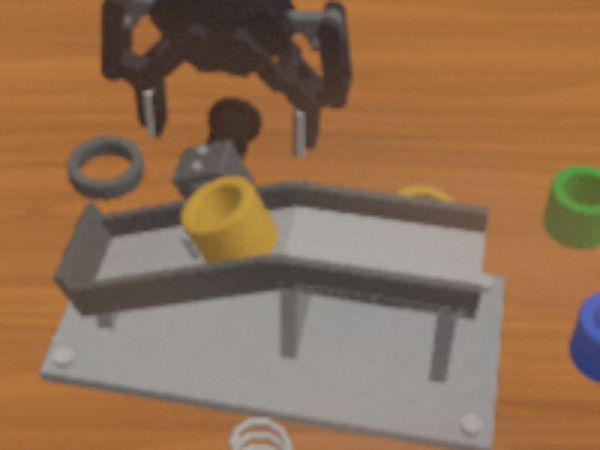

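Bushing still at the gate (scene crop 230,220). The knob is between the open jaws (wrist 318,250). I'll finish the approach.

>>> {"fn": "step_arm", "kwargs": {"commands": [{"dx":0.45,"dy":-0.1,"dz":0.3,"ax":0,"ay":0.17,"az":0,"claw":-1},{"dx":0,"dy":0,"dz":0.5,"ax":0,"ay":0,"az":0,"claw":-1},{"dx":0,"dy":0,"dz":0,"ax":0,"ay":0,"az":0,"claw":-1}]}}

```text
time: 6.78
ee_pos: [0.5394, -0.0653, 0.0587]
eef_rot: [-0.002, 0.087, 0.996, 0.002]
force: [-1.4, 0.3, 0.3]
width: 0.0856
```

Run:
```python
from h import *
goto((-.084,-.050,.059))
```

```text
t 6.7833 tcp chute [-0.0854 -0.0489  0.0587] shift [-0.0712 -0.0571 -0.0135] turn [ 0.0268 -0.0478  0.0058] F [-1.3636  0.2608  0.2817] w 0.08561102160182688
```

>>> {"fn": "step_arm", "kwargs": {"commands": [{"dx":0,"dy":-0.05,"dz":0,"ax":0,"ay":0,"az":0,"claw":1},{"dx":0,"dy":0,"dz":0,"ax":0,"ay":0,"az":0,"claw":1},{"dx":0,"dy":0,"dz":0,"ax":0,"ay":0,"az":0,"claw":1},{"dx":0,"dy":0,"dz":0,"ax":0,"ay":0,"az":0,"claw":1},{"dx":0,"dy":0,"dz":0,"ax":0,"ay":0,"az":0,"claw":1},{"dx":0,"dy":0,"dz":0,"ax":0,"ay":0,"az":0,"claw":1}], "grip_force": 60}}

```text
time: 7.28
ee_pos: [0.5411, -0.0666, 0.0617]
eef_rot: [-0.0, 0.087, 0.996, 0.001]
force: [0.8, 1.2, -0.1]
width: 0.0243
```

Run:
```python
from h import *
goto((-.124,-.050,.059))
```

```text
t 7.2833 tcp chute [-0.0835 -0.0499  0.0617] shift [ 2.0225 -0.0063  0.135 ] turn [ 0.0296 -0.003   0.0002] F [ 0.8327  1.1569 -0.0948] w 0.024310122454334237
```

>>> {"fn": "step_arm", "kwargs": {"commands": [{"dx":0.3,"dy":0,"dz":0,"ax":0,"ay":0,"az":0,"claw":1},{"dx":0.3,"dy":0,"dz":0,"ax":0,"ay":0,"az":0,"claw":1},{"dx":0.3,"dy":0,"dz":0,"ax":0,"ay":0,"az":0,"claw":1}]}}

```text
time: 7.53
ee_pos: [0.5287, -0.0645, 0.0618]
eef_rot: [0.009, 0.088, 0.996, 0.001]
force: [7.4, -0.6, -6.4]
width: 0.0242
```

Run:
```python
from h import *
goto((-.1235,-.050,.0617))
```

```text
t 7.5333 tcp chute [-0.0961 -0.0499  0.0618] shift [ 1.3695 -0.0064 -0.0212] turn [ 0.0295  0.1801 -0.0096] F [ 7.4255 -0.6013 -6.372 ] w 0.024211542735958227
```

>>> {"fn": "step_arm", "kwargs": {"commands": [{"dx":0.35,"dy":0,"dz":0,"ax":0,"ay":0.12,"az":0,"claw":1},{"dx":0.35,"dy":0,"dz":0,"ax":0,"ay":0,"az":0,"claw":1},{"dx":0.35,"dy":0,"dz":0,"ax":0,"ay":0,"az":0,"claw":1}]}}

```text
time: 7.78
ee_pos: [0.5144, -0.0619, 0.0618]
eef_rot: [0.015, 0.088, 0.996, 0.0]
force: [10.6, -0.2, -8.1]
width: 0.0245
```

Run:
```python
from h import *
goto((-.1235,-.050,.0617))
```

```text
t 7.7833 tcp chute [-0.1106 -0.0499  0.0618] shift [ 0.6436 -0.0069 -0.0147] turn [ 0.0274  0.2906 -0.0166] F [10.6382 -0.2238 -8.0681] w 0.024496638776326112
```

>>> {"fn": "step_arm", "kwargs": {"commands": [{"dx":0.3,"dy":0,"dz":0,"ax":0,"ay":0.25,"az":0,"claw":1},{"dx":0.3,"dy":0,"dz":0,"ax":0,"ay":0.1,"az":0,"claw":1},{"dx":0.25,"dy":0,"dz":0,"ax":0,"ay":0,"az":0,"claw":1}]}}

```text
time: 8.03
ee_pos: [0.5053, -0.0603, 0.0618]
eef_rot: [0.011, 0.088, 0.996, 0.0]
force: [11.2, -0.4, -10.3]
width: 0.0241
```

Run:
```python
from h import *
goto((-.1235,-.050,.0617))
```

```text
t 8.0333 tcp chute [-0.1199 -0.0499  0.0618] shift [ 0.1817 -0.0065  0.0012] turn [ 0.0245  0.2146 -0.0267] F [ 11.1538  -0.3977 -10.2832] w 0.02407252808340598
```

>>> {"fn": "step_arm", "kwargs": {"commands": [{"dx":0.3,"dy":0,"dz":0.05,"ax":0,"ay":0.1,"az":0,"claw":1},{"dx":0.3,"dy":0,"dz":0.05,"ax":0,"ay":0,"az":0,"claw":1}]}}

```text
time: 8.2
ee_pos: [0.5021, -0.0598, 0.0619]
eef_rot: [0.019, 0.089, 0.996, -0.001]
force: [20.2, 0.1, -15.4]
width: 0.0242
```

Run:
```python
from h import *
goto((-.1235,-.050,.0617))
p,d=r.read_camera('scene');cv2.imwrite('pics/s8.png',cv2.resize(p[140:290,230:430],None,fx=3,fy=3))
```

```text
t 8.2 tcp chute [-0.1231 -0.0499  0.0619] shift [ 0.0211 -0.0026  0.0076] turn [ 0.0223  0.3837 -0.0368] F [ 20.195    0.1198 -15.3618] w 0.024246411674846997
```

View pics/s8.png

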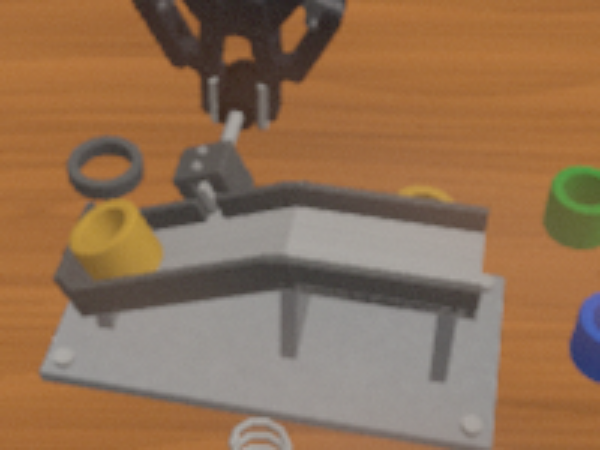

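The bushing has run to the foot (scene crop 117,240). The pull force has jumped above the spring's 11 N. I'll confirm the stop with one more small pull.

>>> {"fn": "step_arm", "kwargs": {"commands": [{"dx":0.25,"dy":0,"dz":0,"ax":0,"ay":0.1,"az":0,"claw":1},{"dx":0.25,"dy":0,"dz":0,"ax":0,"ay":0,"az":0,"claw":1}]}}

```text
time: 8.42
ee_pos: [0.5021, -0.0598, 0.0622]
eef_rot: [0.031, 0.09, 0.995, -0.002]
force: [19.1, -0.7, -17.0]
width: 0.024
```

Run:
```python
from h import *
goto((-.0835,-.050,.0617))
```

```text
t 8.4167 tcp chute [-0.1231 -0.0499  0.0622] shift [-1.9725  0.0059  0.1488] turn [ 0.0191  0.6192 -0.0517] F [ 19.1447  -0.6818 -17.0469] w 0.024024330803476927
```

At the stop: no further travel, and the force holds at about 19 N. I'll ease the knob back home.

>>> {"fn": "step_arm", "kwargs": {"commands": [{"dx":-0.3,"dy":0,"dz":0,"ax":0,"ay":0.2,"az":0,"claw":1},{"dx":-0.35,"dy":0,"dz":0,"ax":0,"ay":0.2,"az":0,"claw":1},{"dx":-0.35,"dy":0,"dz":0,"ax":0,"ay":0.1,"az":0,"claw":1},{"dx":-0.35,"dy":0,"dz":0,"ax":0,"ay":0,"az":0,"claw":1}]}}

```text
time: 8.75
ee_pos: [0.5358, -0.0657, 0.0622]
eef_rot: [0.018, 0.092, 0.996, -0.001]
force: [5.2, -0.3, -4.5]
width: 0.0242
```

Run:
```python
from h import *
goto((-.0835,-.050,.0617))
```

```text
t 8.75 tcp chute [-0.0888 -0.0499  0.0622] shift [-0.2659 -0.0019  0.0339] turn [ 0.0189  0.3576 -0.0896] F [ 5.2178 -0.3238 -4.4947] w 0.024217877124217746
```

>>> {"fn": "step_arm", "kwargs": {"commands": [{"dx":-0.2,"dy":0,"dz":0,"ax":0,"ay":0,"az":0,"claw":1},{"dx":0,"dy":0,"dz":0,"ax":0,"ay":0,"az":0,"claw":1}]}}

```text
time: 8.92
ee_pos: [0.5411, -0.0667, 0.062]
eef_rot: [0.018, 0.092, 0.996, -0.001]
force: [-3.9, 1.7, 4.8]
width: 0.024
```

Run:
```python
from h import *
goto((-.0835,-.050,.0617))
```

```text
t 8.9167 tcp chute [-0.0835 -0.0499  0.062 ] shift [ 0.0017 -0.0042  0.0174] turn [ 0.0192  0.3644 -0.0909] F [-3.9485  1.6665  4.8147] w 0.02398195794075417
```

>>> {"fn": "step_arm", "kwargs": {"commands": [{"dx":0,"dy":0,"dz":0,"ax":0,"ay":0,"az":0,"claw":-1},{"dx":0,"dy":0,"dz":0,"ax":0,"ay":0,"az":0,"claw":-1},{"dx":0,"dy":0,"dz":0,"ax":0,"ay":0,"az":0,"claw":-1},{"dx":0,"dy":0,"dz":0,"ax":0,"ay":0,"az":0,"claw":-1},{"dx":0,"dy":0,"dz":0,"ax":0,"ay":0,"az":0,"claw":-1}]}}

```text
time: 9.33
ee_pos: [0.5403, -0.0668, 0.0623]
eef_rot: [0.019, 0.092, 0.996, -0.001]
force: [-0.2, 0.8, 0.7]
width: 0.0824
```

Run:
```python
from h import *
goto((-.084,-.050,.2))
```

```text
t 9.3333 tcp chute [-0.0843 -0.0502  0.0623] shift [-0.2737  0.0203 -6.8791] turn [ 0.0119  0.3791 -0.0892] F [-0.1919  0.8009  0.723 ] w 0.08240084404840846
```

>>> {"fn": "step_arm", "kwargs": {"commands": [{"dx":0,"dy":0,"dz":-0.5,"ax":0,"ay":0,"az":0,"claw":-1},{"dx":0,"dy":0,"dz":-0.8,"ax":0,"ay":0,"az":0,"claw":-1},{"dx":0,"dy":0,"dz":-1,"ax":0,"ay":0,"az":0,"claw":-1},{"dx":0,"dy":0,"dz":-1,"ax":0,"ay":0,"az":0,"claw":-1},{"dx":0,"dy":0,"dz":-1,"ax":0,"ay":0,"az":0,"claw":-1},{"dx":0,"dy":0,"dz":-1,"ax":0,"ay":0,"az":0,"claw":-1},{"dx":0,"dy":0,"dz":-1,"ax":0,"ay":0,"az":0,"claw":-1},{"dx":0.3,"dy":0.5,"dz":-1,"ax":0,"ay":0.3,"az":0,"claw":-1}]}}

```text
time: 10.0
ee_pos: [0.5262, -0.0549, 0.2136]
eef_rot: [-0.0, 0.092, 0.996, 0.001]
force: [0.1, 0.3, 0.2]
width: 0.0856
```

>>> {"fn": "step_arm", "kwargs": {"commands": [{"dx":0.3,"dy":1,"dz":0,"ax":0,"ay":0,"az":0,"claw":-1},{"dx":0.3,"dy":1,"dz":0,"ax":0,"ay":0,"az":0,"claw":-1},{"dx":0.3,"dy":1,"dz":0,"ax":0,"ay":0,"az":0,"claw":-1},{"dx":0.3,"dy":1,"dz":0,"ax":0,"ay":0,"az":0,"claw":-1},{"dx":0.3,"dy":1,"dz":0,"ax":0,"ay":0,"az":0,"claw":-1},{"dx":0.3,"dy":1,"dz":0,"ax":0,"ay":0,"az":0,"claw":-1},{"dx":0.3,"dy":1,"dz":0,"ax":0,"ay":0,"az":0,"claw":-1},{"dx":0.3,"dy":1,"dz":0,"ax":0,"ay":0,"az":0,"claw":-1}]}}

```text
time: 10.67
ee_pos: [0.5122, 0.1143, 0.2307]
eef_rot: [0.012, 0.096, 0.995, -0.001]
force: [0.9, 0.6, -0.3]
width: 0.0855
```

>>> {"fn": "step_arm", "kwargs": {"commands": [{"dx":0.3,"dy":1,"dz":0,"ax":0,"ay":0,"az":0,"claw":-1},{"dx":0.3,"dy":1,"dz":0,"ax":0,"ay":0,"az":0,"claw":-1},{"dx":0.3,"dy":1,"dz":0,"ax":0,"ay":0,"az":0,"claw":-1},{"dx":0.3,"dy":1,"dz":0,"ax":0,"ay":0,"az":0,"claw":-1},{"dx":0.3,"dy":1,"dz":0,"ax":0,"ay":0,"az":0,"claw":-1},{"dx":0,"dy":0,"dz":0,"ax":0,"ay":0,"az":0,"claw":-1}]}}

```text
time: 11.17
ee_pos: [0.4996, 0.2262, 0.2364]
eef_rot: [0.016, 0.094, 0.995, 0.001]
force: [0.0, 0.8, -0.3]
width: 0.0854
```

Run:
```python
from h import *
goto((-.084,-.050,.2))
p,d=r.read_camera('scene');cv2.imwrite('pics/s9.png',cv2.resize(p[140:320,210:470],None,fx=3,fy=3))
p,d=r.read_camera('top');cv2.imwrite('pics/t9.png',cv2.resize(p[100:290,180:440],None,fx=3,fy=3))
T=cam('top');g=np.radians(24);u=np.array([0,-np.cos(g),-np.sin(g)]);n=np.array([0,-np.sin(g),np.cos(g)])
for q in [np.array([0,.005,.088])+.107*u+.036*n,(-.084,-.051,.078)]:print((pix(T,ctr+RC@q)-[180,100])*3)
```

```text
t 11.1667 tcp chute [-0.1752  0.2312  0.2364] shift [ -4.7018 -14.0052   1.9002] turn [ 0.0467  0.3139 -0.1418] F [ 0.0079  0.7698 -0.3019] w 0.08537267628176592
[635.2731 266.3888]
[502.4267 401.4006]
```

View pics/s9.png

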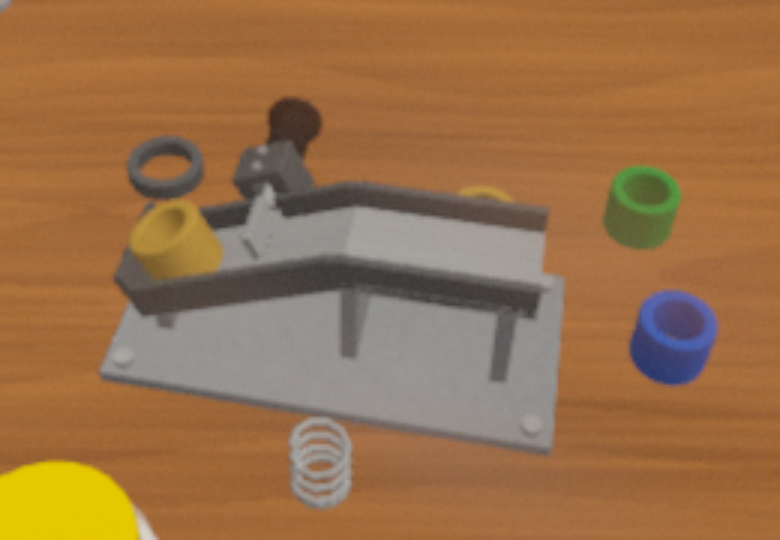

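View pics/t9.png

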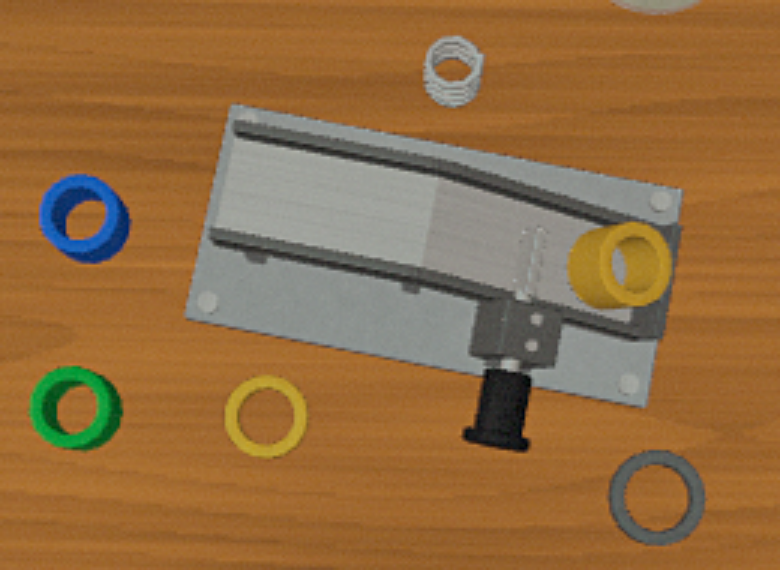

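The top view shows the bushing's rim centre at (632,264) against (635,266) predicted for the foot. The knob is home at (502,402), the same as predicted, with the gate blade across the channel again. The loose parts have not moved. I'm handing in.

```bash
python3 -c "
from station import r
s=r.get_state();print(s['time'],s['joint_vel'])
print(r.sign_off())"
```

```text
11.2667 [-0.02811308  0.00049267  0.00829869 -0.00593817 -0.00376217 -0.00326017]
the job is handed in; nothing more can be done
None
```

The job is done and handed in at about 11.3 s of the 53 s allowed. I pushed the bronze bushing over the lip with closed fingers, and it slid down and stopped against the closed gate. I then gripped the knob and pulled it out to its stop. Travel ended at about 40 mm, and the pull held at about 19 N against the spring's 11 N. The bushing ran on to the foot, and I guided the knob home, released it and backed away.

**Last checks:**
- **Bushing:** its rim is within about 2 mm of the spot predicted for the foot.
- **Knob and gate:** the knob is at its home position and the blade is back across the channel.
- **Loose parts:** the flat bushing, ring and spring look undisturbed.

**Disagreements and oddities:**
- At the gate, the wrist view put the bushing 2–4 mm uphill of the predicted rest. The knob read about 2 mm off in the same view, so I put part of that down to calibration.
- The tool tilted up to 0.06 rad while pulling the knob, and the sideways force stayed under about 17 N.
- The first two move calls were refused because the rows lacked some fields; nothing moved.

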